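Arm the driver and hold the LED test jig's press lever level

ROBOT

A 6-joint arm with a two-finger parallel gripper is mounted at the origin on the work surface. World frame = base frame: x ahead of the robot, y to its left, z up, the work surface at z = 0. Lengths are in m, angles in rad, forces in N, time in s.
With the tool pointing down it reaches from about 0.35 to 1 m from the base axis. Payload 7.1 kg.
Tool frame: the origin (TCP) lies between the finger pads; the fingertips stand 22 mm ahead of it and the grasp point (between the pads) lies 3 mm ahead of it; x points along the fingers, z is the direction in which the jaws open and shut, and the axes are right-handed (so a half turn about x gives the same grasp; the last joint's range is limited). The gripper opens to 85 mm and grips with 20 to 120 N. Pads are 22 mm wide; open, the fingers measure 114 mm over their backs; the gripper's body (76 mm by 85 mm) begins 54 mm behind the grasp point. The pads swing forward as they close: fully open they stand 13 mm farther back than shut.
Start: joints at [-0.019, 0.423, 1.63, -0, 1.089, -0.019], TCP at [0.625, 0, 0.253] pointing down, gripper open.
Joint ranges: [-3, 3], [-0.9, 2.11], [0.09, 2.58], [-1.31, 4.45], [0.11, 2.69], [-2.54, 2.54]. Speed limits (rad/s): [2.39, 2.39, 3.01, 3.14, 3.14, 3.14].

INTERFACE

Orientations are given as a unit quaternion [w, x, y, z].
In Python, from bench import arm gives the robot as it stands.
- The arm moves only by the tool apply_moves, never from a script. Its argument "deltas" is a list of rows, each an object with "dp": the shift along the tool's x, y, z in m, a list of three; "delta_rot": the turn, a rotation vector about the tool's x, y, z in degrees, a list of three. In form: [{"dp": [tx, ty, tz], "delta_rot": [wx, wy, wz]}, ...]. A call has 1 to 12 rows; each row shifts and turns the pose as measured when the row begins, along the tool's axes as they then stand; what a row does not reach is not made up. A row lasts 1/8 s, in which the tool goes at most 62.5 mm and 10.7 degrees, less where a joint would pass 70% of its speed; a pose out of reach is approached as far as the arm can. A call is refused whole if a number of a shift passes 0.0625 or a number of a turn 10.7, either way. A call with a gripper value outside its range is refused whole. "hand" is the opening, from 0 (shut) to 1 (fully open), set as the call begins (left out, the last holds). The fingers move at their own pace and stop on an object; "grip_force" is the grip in N (left out, the last holds). Time passes only in rows, so rows that do not move let the fingers close. It gives the time, the measured TCP pose, the force and the opening at its end, in the units of the state.
- arm.state(): the state, without advancing time (a new reading comes with each control period).
- arm.read_camera(name): name is "scene" or "side" or "wrist"; returns the picture (420x560x3 uint8, red, green, blue); there is no depth.
- arm.camera_info(name): a dict with "fx", "fy", "cx", "cy" (pixels), "extrinsics" (4x4, takes a point from camera to world coordinates). Camera axes: x right, y down, z forward; pixel columns grow to the right and rows downward; lengths in m; the calibration is good to about 2 mm. A picture is of the moment at which its call begins: read the wrist's pose just before it. camera_info takes no time and is no camera call; for the wrist camera it gives the pose at the moment of the call.
- arm.finish_job(): hands the job in, once; it reports no verdict.
The state is a dict: "clock": time; "joint_pos": joint angles; "qd": joint speeds; "joint_torque": joint torques, N m; "ee_pos": TCP position; "ee_rot": TCP orientation; "wrist_force": force on the tool from outside, world axes, zero at the start; "ft_torque": the same for the moment, N m; "finger_gap": finger opening in m.
Only numpy, scipy, OpenCV 4.12 (cv2) and the standard library are available. Lean on these libraries where they do the work, as an engineer would, in place of code of your own. Each camera call takes 0.05 s, during which the arm holds its last target.

TASK

Power the LED module in the test jig: first twist the driver box's spring-return arming knob clockwise (seen from above) all the way to its stop, keep it there a moment and let it go so that it springs back. Then push the jig's sprung lever down by its paddle until the lever is level, so that the probes rest on the module, never well past level, and keep it there: the program finishes while still holding the lever down. Do not disturb the amber bottle, the dropper bottle or the tins.

Things in the scene. Friction and masses are not known exactly. Their poses are not given: they have to be found in the camera images.
- knob_grip (a point): Centre of the grip bar of the black arming knob, on the knob's turning axis (vertical), 95 mm above the table. The bar is 46 mm long (along this point's x axis), 14 mm thick (y) and 28 mm high, 14 mm above and below this point; below it is a round skirt 50 mm across, 8 mm high. The knob stands on the grey driver box (150 x 170 mm, top 71 mm above the table), 20 mm to the robot's side of the box's centre. The frame turns with the knob, z up.
- knob (a joint): Turn of the arming knob in rad: 0 at rest, growing clockwise seen from above (the bar's yaw falls), hard stop at 1.10. A spring returns it to 0 when let go (about 0.035 N m at rest, 0.15 N m at the stop).
- paddle_top (a point): Centre of the upper face of the black paddle at the free end of the jig's steel lever. The paddle is 50 x 50 mm and 18 mm thick; nothing is above it. The frame moves with the lever: x points along the lever towards its hinge, y along the hinge pin, z out of the upper face, so z is vertical when the lever is level. At rest the lever slopes 0.40 rad up towards the paddle (paddle face about 176 mm above the table); with the lever level this point is 114 mm above the table.
- lever_hinge (a point): Middle of the lever's horizontal hinge pin, 105 mm above the table, between two 8 mm cheeks on the far end of the aluminium jig base (200 x 110 x 18 mm; the cheeks reach 123 mm above the table). x and y axes level, x from the paddle's side to the hinge, z up. The paddle's centre is 160 mm from the pin; its upper face lies 9 mm above the line through the pin. An LED board 60 mm square with a yellow disc sits in the jig under the lever.
- lever (a joint): Angle of the press lever in rad: 0 at rest (sloping 0.40 rad up), growing as it is pressed, 0.40 when level, hard stop at 0.60 (0.20 rad past level). A spring pushes it back up: about 2.4 N at the paddle to start it, about 7 to 8 N when level.
- amber_mid (a point): Leave alone. Amber glass bottle with white cap, 70 mm across, 165 mm tall; point on its axis 80 mm above the table.
- dropper_mid (a point): Leave alone. Small white dropper bottle, 34 mm across, 85 mm tall, standing between the jig and the driver box; point on its axis 40 mm above the table.
- tins_mid (a point): Leave alone. Stack of four flat aluminium tins, 68 mm across, 88 mm tall, one piece; point on its axis at mid-height, 44 mm above the table.
Things that resemble listed ones, but are neither listed nor needed, are in the scene too. What is shaped like the part that bears knob_grip but pink is not meant.

How it is judged:
By the outcome, as a careful person would: the job done as asked, in the order asked, and still so for the second after the job is handed in, while the arm keeps its last pose, push and grip.
It also fails if it takes over 54 s, if anything falls off the work surface, if the arm or the gripper's body presses on something with over 40 N, if the wrist force passes 120 N, or if a joint passes its speed limit or range.

## Working session

There is one attempt and no reset: what is moved stays moved. The work goes in short steps, Python scripts to look and compute and a tool call to move; the robot and the scene stay as the last step left them, time stands still between calls to the robot, and variables do not carry over. Pictures are saved under pics/ and viewed, and the job is handed in when it is done.

Besides the shell and the picture viewer there is one more tool, called after "Request:" as a command line: name --argument value ..., lists and objects as JSON in quotes. apply_moves: Moves the arm, as the interface text tells. Its arguments: {"type":"object","properties":{"deltas":{"type":"array","items":{"type":"object","properties":{"dp":{"type":"array","items":{"type":"number"}},"delta_rot":{"type":"array","items":{"type":"number"}}}}},"hand":{"type":"number"},"grip_force":{"type":"number"}},"required":["deltas"]}

```bash
mkdir -p pics; ls; python3 - <<'E'
from bench import arm
import cv2,numpy as np
np.set_printoptions(precision=4,suppress=True)
s=arm.state(); print(s)
for n in ("scene","side","wrist"):
    i=arm.camera_info(n); print(n,i)
    cv2.imwrite(f"pics/{n}0.png",arm.read_camera(n)[:,:,::-1])
E
```

```text
pics
{'clock': 0.0, 'joint_pos': array([-0.019 ,  0.4239,  1.6307, -0.    ,  1.0886, -0.019 ]), 'qd': array([-0.0021, -0.0019,  0.    ,  0.0001,  0.0015,  0.0008]), 'joint_torque': array([  0.0007, -55.7383, -28.1743,   0.0001,   0.0072,   0.    ]), 'ee_pos': array([0.6245, 0.    , 0.2525]), 'ee_rot': array([ 0.7065, -0.    ,  0.7077,  0.    ]), 'wrist_force': array([ 0.0397,  1.0485, -0.2885]), 'ft_torque': array([-0.0127, -0.0236, -0.0611]), 'finger_gap': 0.08602388263175541}
scene {'fx': 439.2491448376088, 'fy': 439.2491448376088, 'cx': 280.08087177461545, 'cy': 215.30246979713684, 'extrinsics': array([[ 0.5172,  0.5892, -0.6207,  1.2227],
       [ 0.8558, -0.3476,  0.3831, -0.4274],
       [ 0.0099, -0.7293, -0.6841,  0.8873],
       [ 0.    ,  0.    ,  0.    ,  1.    ]])}
side {'fx': 489.4460019639682, 'fy': 489.4460019639682, 'cx': 268.41376758839084, 'cy': 209.42094833778498, 'extrinsics': array([[ 0.9941, -0.082 ,  0.0713,  0.4515],
       [-0.1068, -0.6154,  0.7809, -0.9623],
       [-0.0202, -0.7839, -0.6205,  0.8777],
       [ 0.    ,  0.    ,  0.    ,  1.    ]])}
wrist {'fx': 363.5371290675702, 'fy': 363.5371290675702, 'cx': 278.66866352529064, 'cy': 209.87417665042187, 'extrinsics': array([[ 1.    ,  0.0006, -0.0007,  0.6254],
       [ 0.0004, -0.9451, -0.3268,  0.0845],
       [-0.0009,  0.3268, -0.9451,  0.3727],
       [ 0.    ,  0.    ,  0.    ,  1.    ]])}
```

View pics/scene0.png

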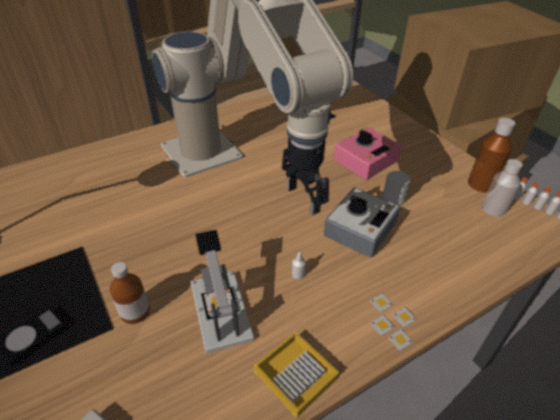

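View pics/side0.png

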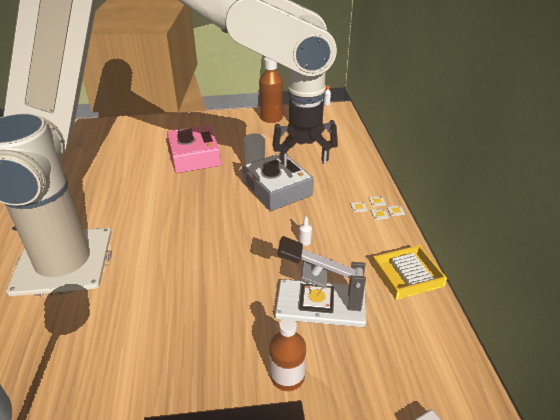

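View pics/wrist0.png

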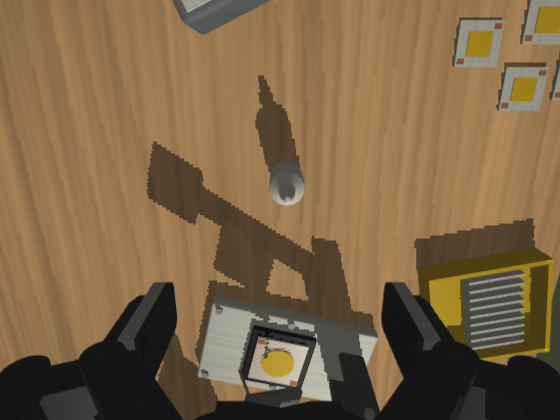

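The scene camera shows the grey driver box at about (362,220) with its knob at (357,205), tins at (397,188), the dropper at (299,266), and the jig at (220,300) with its paddle at (208,242). The amber bottle is at (128,293). The pink box is the decoy. Next I'll zoom in.

```bash
python3 - <<'E'
import cv2,numpy as np
def crop(n,x,y,w,h,out,k=5):
    im=cv2.imread(f"pics/{n}0.png")[y:y+h,x:x+w]
    im=cv2.convertScaleAbs(im,alpha=1.6,beta=15)
    return cv2.resize(im,None,fx=k,fy=k,interpolation=cv2.INTER_CUBIC)
a=crop("scene",320,165,100,90,0,4);b=crop("side",235,125,90,90,0,4)
cv2.imwrite("pics/c_knob.png",np.hstack([a,b]))
a=crop("scene",180,225,80,125,0,4);b=crop("side",265,225,110,125,0,4)
cv2.imwrite("pics/c_jig.png",np.hstack([a,b]))
E
```

```text
(no output)
```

View pics/c_knob.png

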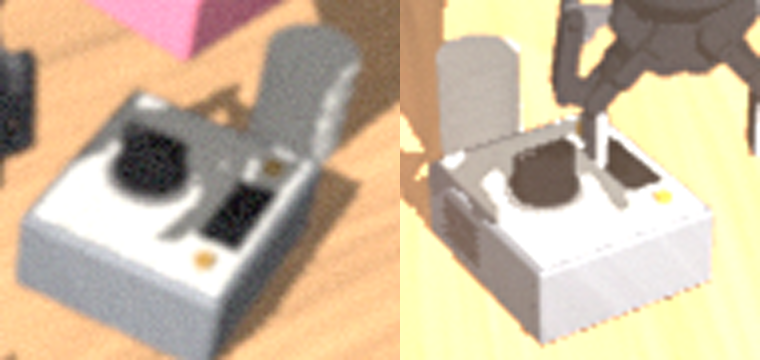

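View pics/c_jig.png

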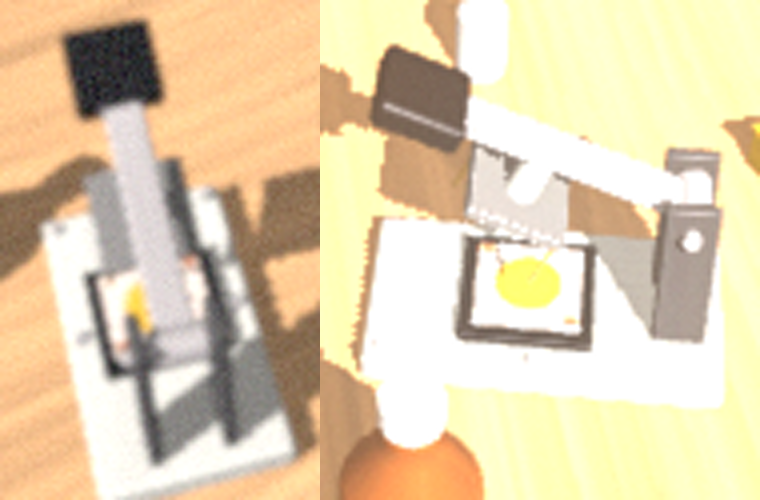

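```bash
cat > h.py <<'E'
import numpy as np,cv2
np.set_printoptions(precision=4,suppress=True)
def ray(i,p):
    E=i["extrinsics"]; d=E[:3,:3]@np.array([(p[0]-i["cx"])/i["fx"],(p[1]-i["cy"])/i["fy"],1]); return E[:3,3],d/np.linalg.norm(d)
def onz(i,p,z):
    o,d=ray(i,p); return o+d*(z-o[2])/d[2]
def tri(i1,p1,i2,p2):
    o1,d1=ray(i1,p1);o2,d2=ray(i2,p2)
    t=np.linalg.lstsq(np.c_[d1,-d2],o2-o1,rcond=None)[0]
    a=o1+d1*t[0];b=o2+d2*t[1]; return (a+b)/2,np.linalg.norm(a-b)
E
python3 - <<'E'
from h import *
from bench import arm
S=arm.camera_info("scene");D=arm.camera_info("side")
f=lambda x,y,ox,oy:(x/4+ox-.375,y/4+oy-.375)
sk=lambda x,y:f(x,y,320,165); dk=lambda x,y:f(x-400,y,235,125)
sj=lambda x,y:f(x,y,180,225); dj=lambda x,y:f(x-320,y,265,225)
print("box scene");B=np.array([onz(S,sk(*p),.071) for p in [(22,218),(138,93),(318,165),(212,300)]]);print(B,B.mean(0),[np.linalg.norm(B[i]-B[i-1]) for i in range(4)])
print("box side");B=np.array([onz(D,dk(*p),.071) for p in [(433,160),(580,115),(712,212),(543,272)]]);print(B,B.mean(0),[np.linalg.norm(B[i]-B[i-1]) for i in range(4)])
print("knob approx",onz(S,sk(150,160),.095),onz(D,dk(545,172),.095))
print("paddle corners")
# scene: topleft(66,38) topright(148,22) right-low(160,100) left-low(88,116)  upper face corners
for a,b in [((66,38),(393,46)),((148,22),(470,80))]:pass
print("jig base scene z.018");J=np.array([onz(S,sj(*p),.018) for p in [(42,225),(220,188),(298,455),(105,497)]]);print(J,J.mean(0),[np.linalg.norm(J[i]-J[i-1]) for i in range(4)])
print("jig base side");J=np.array([onz(D,dj(*p),.018) for p in [(380,218),(722,395),(365,370)]]);print(J)
print("paddle ctr scene",onz(S,sj(113,67),.172)," side",onz(D,dj(425,98),.17),tri(S,sj(113,67),D,dj(425,95)))
print("amber cap",onz(S,(121,269),.165),onz(D,(288,323),.165))
print("dropper tip",onz(S,(299,253),.085),onz(D,(306,219),.085))
print("tins top",onz(S,sk(313,45),.088),onz(D,dk(478,47),.088))
E
```

```text
box scene
[[0.5566 0.1265 0.071 ]
 [0.4916 0.2764 0.071 ]
 [0.6179 0.3359 0.071 ]
 [0.6812 0.1875 0.071 ]] [0.5868 0.2316 0.071 ] [np.float64(0.13879061343280913), np.float64(0.16329349196792972), np.float64(0.13960933723887858), np.float64(0.16132806514962977)]
box side
[[0.4911 0.279  0.071 ]
 [0.6086 0.3268 0.071 ]
 [0.6864 0.1829 0.071 ]
 [0.5576 0.1269 0.071 ]] [0.5859 0.2289 0.071 ] [np.float64(0.1659884915721886), np.float64(0.12681284075772303), np.float64(0.16359246637601385), np.float64(0.14049764222788635)]
knob approx [0.5737 0.2183 0.095 ] [0.5692 0.2151 0.095 ]
paddle corners
jig base scene z.018
[[ 0.5243 -0.2569  0.018 ]
 [ 0.5542 -0.1484  0.018 ]
 [ 0.7473 -0.1975  0.018 ]
 [ 0.716  -0.3002  0.018 ]] [ 0.6355 -0.2258  0.018 ] [np.float64(0.19658840203057795), np.float64(0.11261948250402751), np.float64(0.19917756930930003), np.float64(0.10734415407694738)]
jig base side
[[ 0.5481 -0.1517  0.018 ]
 [ 0.7163 -0.3055  0.018 ]
 [ 0.5256 -0.2646  0.018 ]]
paddle ctr scene [ 0.5645 -0.2098  0.172 ]  side [ 0.5654 -0.2122  0.17  ] (array([ 0.5651, -0.2105,  0.1717]), np.float64(0.0018310744794226563))
amber cap [ 0.5383 -0.3989  0.165 ] [ 0.5331 -0.3999  0.165 ]
dropper tip [ 0.6336 -0.008   0.085 ] [ 0.6331 -0.0163  0.085 ]
tins top [0.5285 0.4081 0.088 ] [0.537  0.4129 0.088 ]
```

Request:
apply_moves --deltas '[{"dp": [0,0.037,-0.009]},{"dp": [0,0.037,-0.009]},{"dp": [0,0.037,-0.009]},{"dp": [0,0.037,-0.009]},{"dp": [0,0.037,-0.009]},{"dp": [0,0.037,-0.009]},{"dp": [0,0,0]}]'

```text
invalid input at $.deltas[0]: expected keys dp, delta_rot
```

```bash
python3 - <<'E'
from h import *
from bench import arm
s=arm.state();print(s["clock"],s["ee_pos"],s["ee_rot"],s["joint_pos"])
i=arm.camera_info("wrist");im=arm.read_camera("wrist")[:,:,::-1]
np.save("w1.npy",i["extrinsics"]);cv2.imwrite("pics/w1.png",im)
E
```

```text
0.15 [0.6246 0.     0.2527] [ 0.7067 -0.      0.7075  0.    ] [-0.019   0.4237  1.6305 -0.      1.0886 -0.019 ]
```

View pics/w1.png

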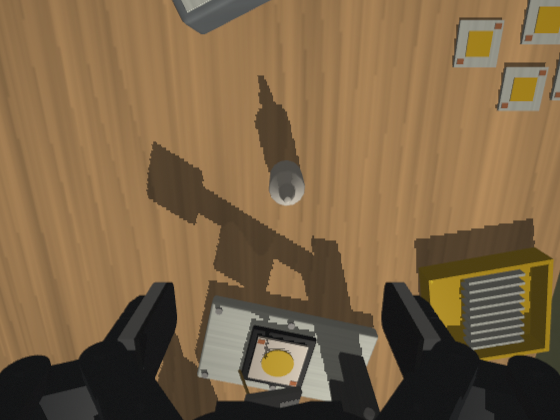

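The move was refused because each row needs both keys, so the picture is unchanged. I'll resend it.

Request:
apply_moves --deltas '[{"dp": [0,0.037,-0.009],"delta_rot": [0,0,0]},{"dp": [0,0.037,-0.009],"delta_rot": [0,0,0]},{"dp": [0,0.037,-0.009],"delta_rot": [0,0,0]},{"dp": [0,0.037,-0.009],"delta_rot": [0,0,0]},{"dp": [0,0.037,-0.009],"delta_rot": [0,0,0]},{"dp": [0,0.037,-0.009],"delta_rot": [0,0,0]},{"dp": [0,0,0],"delta_rot": [0,0,0]}]'

```text
clock: 1.08
ee_pos: [0.5689, 0.2278, 0.2515]
ee_rot: [0.706, 0.001, 0.708, -0.001]
wrist_force: [0.2, -0.7, 0.9]
finger_gap: 0.0859
```

```bash
python3 - <<'E'
from h import *
from bench import arm
s=arm.state();print(s["clock"],s["ee_pos"],s["ee_rot"],s["joint_pos"])
i=arm.camera_info("wrist");im=arm.read_camera("wrist")[:,:,::-1]
np.save("w1.npy",i["extrinsics"]);cv2.imwrite("pics/w2.png",im)
E
```

```text
1.075 [0.5689 0.2278 0.2515] [ 0.7062  0.0006  0.708  -0.0009] [0.3612 0.4085 1.6577 0.0006 1.078  0.3631]
```

View pics/w2.png

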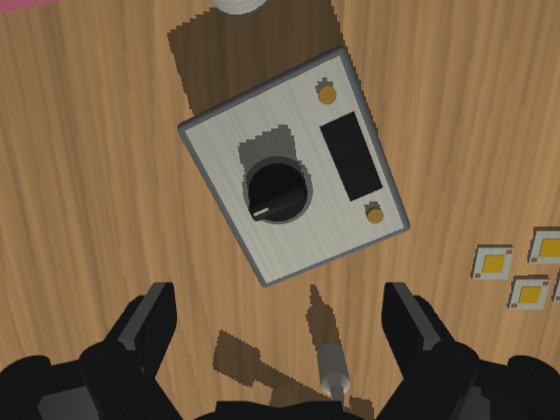

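The wrist view shows the box, with the knob skirt centred near (278,190). The bar has a white mark near (261,211), so I'll zoom in to get its yaw.

```bash
python3 - <<'E'
from h import *
im=cv2.imread("pics/w2.png")[145:235,230:330].astype(float)
im=np.clip(255*(im/140)**.55,0,255).astype(np.uint8)
cv2.imwrite("pics/w2k.png",cv2.resize(im,None,fx=6,fy=6,interpolation=cv2.INTER_CUBIC))
E
```

```text
(no output)
```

View pics/w2k.png

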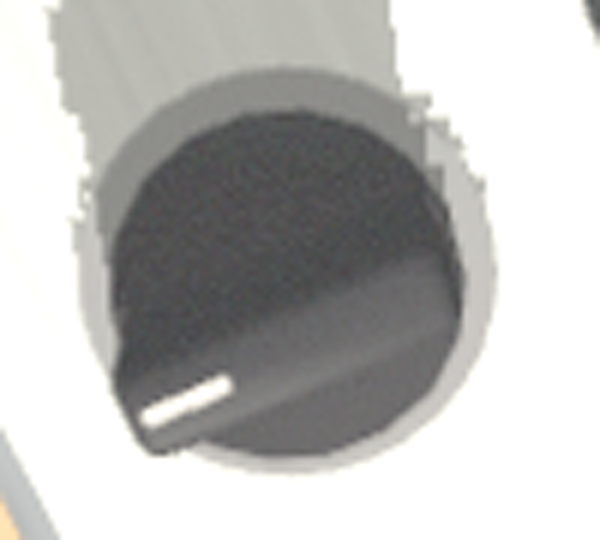

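```bash
python3 - <<'E'
from h import *
from bench import arm
i=arm.camera_info("wrist"); i["extrinsics"]=np.load("w1.npy")
f=lambda x,y:(x/6+230-.42,y/6+145-.42)
print("skirt",onz(i,f(287,285),.080),"ring",onz(i,f(288,270),.0715))
a=onz(i,f(138,419),.109);b=onz(i,f(442,282),.109);print("bar",a,b,(a+b)/2,np.linalg.norm(a-b),np.degrees(np.arctan2(*(b-a)[1::-1])))
# edges of bar top and mark
for p,q in [((145,418),(232,382)),((158,453),(455,312)),((118,385),(430,250))]:
    a=onz(i,f(*p),.109);b=onz(i,f(*q),.109);print(np.degrees(np.arctan2(*(b-a)[1::-1])),np.linalg.norm(b-a),a,b)
B=np.array([onz(i,p,.071) for p in [(180,127),(342,48),(409,228),(266,285)]]);print(B,B.mean(0),[np.linalg.norm(B[k]-B[k-1]) for k in range(4)])
E
```

```text
skirt [0.5683 0.227  0.08  ] ring [0.5684 0.2268 0.0715]
bar [0.5494 0.2177 0.109 ] [0.5879 0.2359 0.109 ] [0.5687 0.2268 0.109 ] 0.042589249220868194 25.272709187977963
23.459181784353916 0.012190221619369829 [0.5503 0.2178 0.109 ] [0.5615 0.2227 0.109 ]
26.591221232995007 0.04223973514458064 [0.5519 0.213  0.109 ] [0.5896 0.232  0.109 ]
24.246256690853283 0.04317151646545479 [0.547  0.2223 0.109 ] [0.5863 0.24   0.109 ]
[[0.4894 0.2794 0.071 ]
 [0.6175 0.3379 0.071 ]
 [0.6852 0.191  0.071 ]
 [0.5573 0.1333 0.071 ]] [0.5874 0.2354 0.071 ] [np.float64(0.16110469439348102), np.float64(0.1408461570386899), np.float64(0.16175432417066712), np.float64(0.14036933170360322)]
```

The knob axis is at (0.5685, 0.2268). The skirt, ring and bar centre agree to within 1 mm, and the box size roughly checks. The bar's yaw is about 25°. I'll turn the jaws +115.5° so the clockwise twist stays inside joint 6's range.

Request:
apply_moves --deltas '[{"dp": [0,0,0],"delta_rot": [-10.5,0,0]},{"dp": [0,0,0],"delta_rot": [-10.5,0,0]},{"dp": [0,0,0],"delta_rot": [-10.5,0,0]},{"dp": [0,0,0],"delta_rot": [-10.5,0,0]},{"dp": [0,0,0],"delta_rot": [-10.5,0,0]},{"dp": [0,0,0],"delta_rot": [-10.5,0,0]},{"dp": [0,0,0],"delta_rot": [-10.5,0,0]},{"dp": [0,0,0],"delta_rot": [-10.5,0,0]},{"dp": [0,0,0],"delta_rot": [-10.5,0,0]},{"dp": [0,0,0],"delta_rot": [-10.5,0,0]},{"dp": [0,0,0],"delta_rot": [-10.5,0,0]},{"dp": [0,0,0],"delta_rot": [0,0,0]}]' --hand 0.7

```text
clock: 2.62
ee_pos: [0.5725, 0.2102, 0.2498]
ee_rot: [0.362, -0.605, 0.368, 0.606]
wrist_force: [-0.1, 0.3, 0.6]
finger_gap: 0.0599
```

```bash
cat >> h.py <<'E'
from scipy.spatial.transform import Rotation as R
def tool(s):
    q=s["ee_rot"]; return R.from_quat([q[1],q[2],q[3],q[0]]).as_matrix()
def rep(s,target=None):
    M=tool(s);print("t",s["clock"],"pos",s["ee_pos"],"q",s["joint_pos"],"gap",s["finger_gap"],"F",s["wrist_force"],"T",s["ft_torque"])
    print("xaxis",M[:,0],"jaw yaw",np.degrees(np.arctan2(M[1,2],M[0,2])))
    if target is not None: print("dp tool",M.T@(np.array(target)-s["ee_pos"]))
E
python3 - <<'E'
from h import *
from bench import arm
rep(arm.state(),[.5685,.2268,.106])
cv2.imwrite("pics/w3.png",arm.read_camera("wrist")[:,:,::-1])
E
```

```text
t 2.625 pos [0.5725 0.2102 0.2498] q [ 0.3343  0.4081  1.6628 -0.0048  1.0782 -1.7205] gap 0.059883808716185316 F [-0.0718  0.311   0.5573] T [-0.0501  0.0165  0.0009]
xaxis [-0.0056 -0.0064 -1.    ] jaw yaw 117.86314905495493
dp tool [ 0.1437 -0.0054  0.017 ]
```

View pics/w3.png

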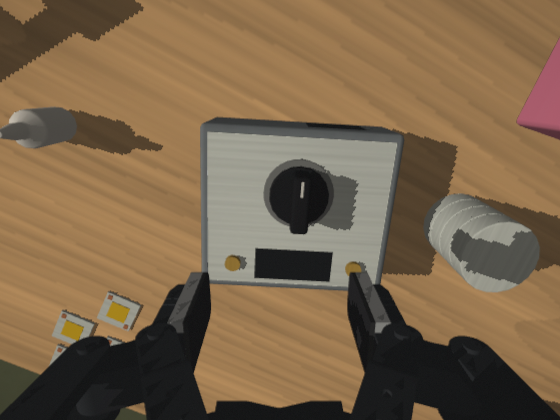

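```bash
python3 - <<'E'
from h import *
from bench import arm
i=arm.camera_info("wrist")
im=cv2.imread("pics/w3.png"); g=im.max(axis=2)
m=((g<45).astype(np.uint8))[150:245,255:345]
n,l,st,c=cv2.connectedComponentsWithStats(m);print(st,c+[255,150])
b=cv2.resize(np.clip(255*(im[150:245,255:345]/140.)**.55,0,255).astype(np.uint8),None,fx=6,fy=6,interpolation=cv2.INTER_CUBIC);cv2.imwrite("pics/w3k.png",b)
E
```

```text
[[   0    0   90   95 5731]
 [  15   17   59   67 2819]] [[299.7697 196.8609]
 [298.9518 197.2827]]
```

View pics/w3k.png

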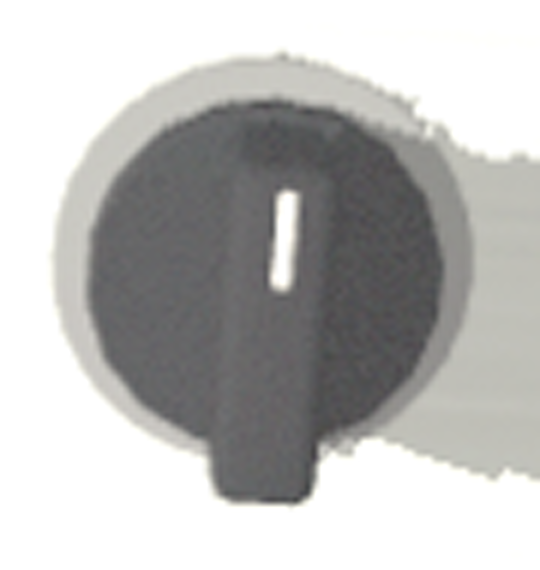

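```bash
python3 - <<'E'
from h import *
from bench import arm
i=arm.camera_info("wrist")
f=lambda x,y:(x/6+255-.42,y/6+150-.42)
print(onz(i,f(266,275),.080),onz(i,f(262,257),.0715))
for p,q in [((287,167),(262,495)),((288,190),(281,292))]:
  a=onz(i,f(*p),.109);b=onz(i,f(*q),.109);print((a+b)/2,np.linalg.norm(a-b),np.degrees(np.arctan2(*(b-a)[1::-1])))
E
```

```text
[0.5673 0.2256 0.08  ] [0.5672 0.2254 0.0715]
[0.5669 0.225  0.109 ] 0.04346959492682378 24.71522744555719
[0.5556 0.2202 0.109 ] 0.013137699148469984 25.160239282859866
```

Request:
apply_moves --deltas '[{"dp": [0,-0.005,0.016],"delta_rot": [2.9,0,0]},{"dp": [0,0,0],"delta_rot": [0,0,0]},{"dp": [0.03,0,0],"delta_rot": [0,0,0]},{"dp": [0.03,0,0],"delta_rot": [0,0,0]},{"dp": [0.03,0,0],"delta_rot": [0,0,0]},{"dp": [0,0,0],"delta_rot": [0,0,0]}]'

```text
clock: 3.42
ee_pos: [0.5706, 0.2225, 0.1584]
ee_rot: [-0.382, 0.593, -0.388, -0.593]
wrist_force: [-0.2, -1.2, 0.3]
finger_gap: 0.0595
```

```bash
python3 - <<'E'
from h import *
from bench import arm
rep(arm.state(),[.568,.226,.105])
E
```

```text
t 3.425 pos [0.5706 0.2225 0.1584] q [ 0.3549  0.5254  1.7164 -0.007   0.9056 -1.6311] gap 0.05952002359722371 F [-0.1913 -1.1652  0.3234] T [-0.002   0.0407  0.0359]
xaxis [-0.0035 -0.0072 -1.    ] jaw yaw 114.03823471673881
dp tool [0.0534 0.0006 0.0045]
```

Request:
apply_moves --deltas '[{"dp": [0.0,0.001,0.0045],"delta_rot": [-1,0,0]},{"dp": [0.025,0,0],"delta_rot": [0,0,0]},{"dp": [0.015,0,0],"delta_rot": [0,0,0]},{"dp": [0.006,0,0],"delta_rot": [0,0,0]},{"dp": [0,0,0],"delta_rot": [0,0,0]}]'

```text
clock: 4.05
ee_pos: [0.5712, 0.2271, 0.1171]
ee_rot: [-0.379, 0.599, -0.38, -0.594]
wrist_force: [-0.4, -0.4, 0.8]
finger_gap: 0.0598
```

```bash
python3 - <<'E'
from h import *
from bench import arm
rep(arm.state(),[.568,.226,.105])
cv2.imwrite("pics/w4.png",arm.read_camera("wrist")[:,:,::-1])
E
```

```text
t 4.05 pos [0.5712 0.2271 0.1171] q [ 0.3616  0.5839  1.7333 -0.0077  0.8214 -1.642 ] gap 0.059779250773330746 F [-0.4005 -0.4181  0.8281] T [-0.0025 -0.0106 -0.0488]
xaxis [ 0.0049 -0.0042 -1.    ] jaw yaw 115.09985890434382
dp tool [0.0121 0.0034 0.0004]
```

View pics/w4.png

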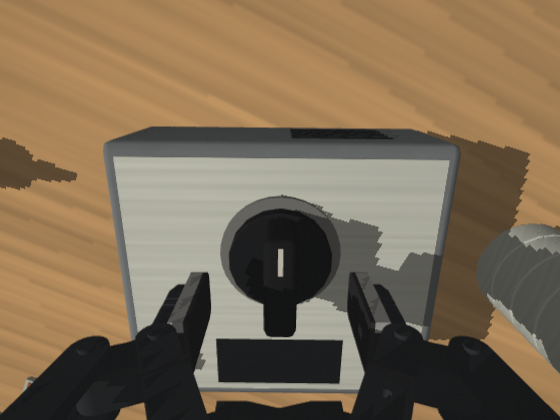

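The bar sits centred between the open fingers, with its top near (281,265). I'll correct 3 mm along the bar, go down the last 12 mm and close.

Request:
apply_moves --deltas '[{"dp": [0.006,0.003,0],"delta_rot": [0,0,0]},{"dp": [0.005,0,0],"delta_rot": [0,0,0]},{"dp": [0,0,0],"delta_rot": [0,0,0]}]'

```text
clock: 4.47
ee_pos: [0.5692, 0.226, 0.1068]
ee_rot: [-0.38, 0.599, -0.379, -0.594]
wrist_force: [-0.4, -0.1, -0.1]
finger_gap: 0.0594
```

Request:
apply_moves --deltas '[{"dp": [0,0,0],"delta_rot": [0,0,0]},{"dp": [0,0,0],"delta_rot": [0,0,0]},{"dp": [0,0,0],"delta_rot": [0,0,0]},{"dp": [0,0,0],"delta_rot": [0,0,0]}]' --hand 0 --grip_force 40

```text
clock: 4.97
ee_pos: [0.5691, 0.2265, 0.1071]
ee_rot: [-0.38, 0.599, -0.379, -0.594]
wrist_force: [0.4, -0.9, -1.5]
finger_gap: 0.0134
```

```bash
python3 - <<'E'
from h import *
from bench import arm
rep(arm.state(),[.568,.226,.105])
E
```

```text
t 4.975 pos [0.5691 0.2265 0.1071] q [ 0.3616  0.5954  1.7431 -0.0067  0.7977 -1.6421] gap 0.013439889271289862 F [ 0.3739 -0.8828 -1.5412] T [-0.1007 -0.0416 -0.0935]
xaxis [ 0.0069 -0.0025 -1.    ] jaw yaw 115.06694411274562
dp tool [ 0.0021  0.0012 -0.    ]
```

Gripped, with the gap at 13.4 mm on the 14 mm bar. Now I'll twist clockwise in stages.

Request:
apply_moves --deltas '[{"dp": [0,0,0],"delta_rot": [6,0,0]},{"dp": [0,0,0],"delta_rot": [6,0,0]},{"dp": [0,0,0],"delta_rot": [6,0,0]}]'

```text
clock: 5.35
ee_pos: [0.5692, 0.226, 0.1071]
ee_rot: [-0.471, 0.531, -0.47, -0.525]
wrist_force: [-1.5, -0.4, 0.4]
finger_gap: 0.0136
```

```bash
python3 - <<'E'
from h import *
from bench import arm
rep(arm.state(),[.569,.2265,.107])
E
```

```text
t 5.35 pos [0.5692 0.226  0.1071] q [ 0.3612  0.5953  1.7432 -0.0084  0.7978 -1.3191] gap 0.013560766524030283 F [-1.4744 -0.4145  0.3986] T [-0.081   0.1143  0.0927]
xaxis [ 0.0071 -0.0037 -1.    ] jaw yaw 96.60838467541126
dp tool [0.0001 0.0001 0.0006]
```

Request:
apply_moves --deltas '[{"dp": [0,0,0],"delta_rot": [7,0,0]},{"dp": [0,0,0],"delta_rot": [7,0,0]},{"dp": [0,0,0],"delta_rot": [7,0,0]},{"dp": [0,0,0],"delta_rot": [7,0,0]},{"dp": [0,0,0],"delta_rot": [6,0,0]}]'

```text
clock: 5.98
ee_pos: [0.569, 0.2249, 0.1071]
ee_rot: [0.608, -0.365, 0.607, 0.359]
wrist_force: [-1.2, 0.8, 0.7]
finger_gap: 0.0137
```

```bash
python3 - <<'E'
from h import *
from bench import arm
rep(arm.state(),[.569,.2265,.107])
E
```

```text
t 5.975 pos [0.569  0.2249 0.1071] q [ 0.3605  0.5951  1.7436 -0.0111  0.7992 -0.7069] gap 0.013686449762203626 F [-1.2255  0.815   0.7474] T [-0.0493  0.2249  0.1152]
xaxis [ 0.0063 -0.0061 -1.    ] jaw yaw 61.60242367253161
dp tool [0.0001 0.0008 0.0014]
```

Request:
apply_moves --deltas '[{"dp": [0,0,0.001],"delta_rot": [4,0,0]},{"dp": [0,0,0],"delta_rot": [4,0,0]}]'

```text
clock: 6.22
ee_pos: [0.5688, 0.2246, 0.1071]
ee_rot: [0.632, -0.321, 0.632, 0.314]
wrist_force: [0.0, 0.8, -1.0]
finger_gap: 0.0134
```

```bash
python3 - <<'E'
from h import *
from bench import arm
rep(arm.state(),[.569,.2265,.107])
E
```

```text
t 6.225 pos [0.5688 0.2246 0.1071] q [ 0.3609  0.5956  1.7426 -0.0131  0.802  -0.5617] gap 0.013405684076072342 F [ 0.0066  0.7676 -1.0459] T [0.405  0.117  0.1943]
xaxis [ 0.0047 -0.0083 -1.    ] jaw yaw 53.38002832187829
dp tool [0.0001 0.001  0.0016]
```

Request:
apply_moves --deltas '[{"dp": [0,0,0],"delta_rot": [3,0,0]}]'

```text
clock: 6.35
ee_pos: [0.5687, 0.2246, 0.1071]
ee_rot: [0.64, -0.304, 0.64, 0.297]
wrist_force: [-0.3, 1.4, -0.3]
finger_gap: 0.013
```

```bash
python3 - <<'E'
from h import *
from bench import arm
rep(arm.state(),[.569,.2265,.107])
E
```

```text
t 6.35 pos [0.5687 0.2246 0.1071] q [ 0.361   0.5956  1.7427 -0.0133  0.8021 -0.5079] gap 0.013023475330798543 F [-0.3336  1.3626 -0.2974] T [0.3367 0.1954 0.5983]
xaxis [ 0.0046 -0.0085 -1.    ] jaw yaw 50.311758267949685
dp tool [0.0001 0.001  0.0016]
```

The moment rose from 0.19 to 0.60 N·m, so the knob is on its stop after about 64.8°. I'll hold it there with small turns so it doesn't relax.

Request:
apply_moves --deltas '[{"dp": [0,0,0],"delta_rot": [1.5,0,0]},{"dp": [0,0,0],"delta_rot": [0.5,0,0]},{"dp": [0,0,0],"delta_rot": [0.5,0,0]},{"dp": [0,0,0],"delta_rot": [0.5,0,0]},{"dp": [0,0,0],"delta_rot": [0.5,0,0]},{"dp": [0,0,0],"delta_rot": [0.5,0,0]},{"dp": [0,0,0],"delta_rot": [0.5,0,0]},{"dp": [0,0,0],"delta_rot": [0.5,0,0]}]'

```text
clock: 7.35
ee_pos: [0.5689, 0.2245, 0.1072]
ee_rot: [0.652, -0.278, 0.652, 0.269]
wrist_force: [-0.2, 0.8, 0.6]
finger_gap: 0.0132
```

```bash
python3 - <<'E'
from h import *
from bench import arm
rep(arm.state(),[.569,.2265,.107])
cv2.imwrite("pics/w5.png",arm.read_camera("wrist")[:,:,::-1])
E
```

```text
t 7.35 pos [0.5689 0.2245 0.1072] q [ 0.3617  0.5955  1.7425 -0.0165  0.8021 -0.4217] gap 0.01319729957819952 F [-0.1854  0.7569  0.5843] T [0.0953 0.1772 1.5649]
xaxis [ 0.0057 -0.0106 -0.9999] jaw yaw 45.54773948112334
dp tool [0.0002 0.0014 0.0015]
```

View pics/w5.png

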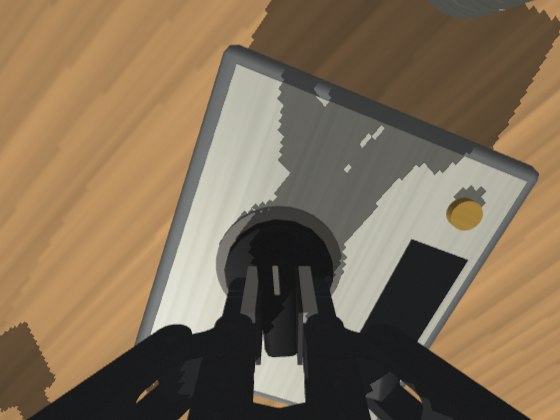

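The moment is now 1.56 N·m, firmly on the stop, and it has been held for about 1 s. I'll release by opening in place.

Request:
apply_moves --deltas '[{"dp": [0,0,0],"delta_rot": [0,0,0]},{"dp": [0,0,0],"delta_rot": [0,0,0]},{"dp": [0,0,0],"delta_rot": [0,0,0]},{"dp": [0,0,0],"delta_rot": [0,0,0]},{"dp": [0,0,0],"delta_rot": [0,0,0]},{"dp": [-0.03,0,0],"delta_rot": [0,0,0]},{"dp": [-0.05,0,0],"delta_rot": [0,0,0]},{"dp": [-0.05,0,0],"delta_rot": [0,0,0]},{"dp": [0,0,0],"delta_rot": [0,0,0]}]' --hand 1

```text
clock: 8.52
ee_pos: [0.5681, 0.2252, 0.2401]
ee_rot: [0.653, -0.274, 0.653, 0.267]
wrist_force: [0.3, 0.4, 0.4]
finger_gap: 0.0853
```

```bash
python3 - <<'E'
from h import *
from bench import arm
rep(arm.state())
i=arm.camera_info("wrist");np.save("w6.npy",i["extrinsics"])
im=arm.read_camera("wrist")[:,:,::-1]
cv2.imwrite("pics/w6.png",np.clip(255*(im/200.)**.6,0,255).astype(np.uint8))
E
```

```text
t 8.525 pos [0.5681 0.2252 0.2401] q [ 0.3625  0.4182  1.6718 -0.0113  1.0522 -0.4182] gap 0.08529206148059394 F [0.3424 0.3613 0.3761] T [ 0.0021 -0.0209  0.0608]
xaxis [ 0.0029 -0.0094 -1.    ] jaw yaw 45.04821234108177
```

View pics/w6.png

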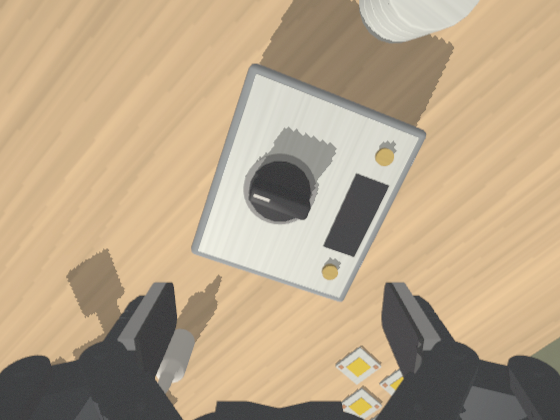

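The knob has sprung back, and the bar is parallel to the box's short edges again (mark at (262,198)). I'll check the angle and refine the paddle position.

```bash
python3 - <<'E'
from h import *
from bench import arm
i=arm.camera_info("wrist"); i["extrinsics"]=np.load("w6.npy")
for p,q,z in [((253,196),(270,201),.109),((250,193),(303,218),.109),((258,187),(309,206),.109),((254,67),(425,133),.071),((193,250),(341,299),.071)]:
  a=onz(i,p,z);b=onz(i,q,z);print((a+b)/2,np.linalg.norm(a-b),np.degrees(np.arctan2(*(b-a)[1::-1])))
rep(arm.state(),[.552,-.2075,.24])
E
```

```text
[0.5562 0.2197 0.109 ] 0.012805736469747135 27.90150788327491
[0.5678 0.2237 0.109 ] 0.04305672590411662 18.610322532239433
[0.5665 0.2321 0.109 ] 0.03954507295536624 23.841424602533625
[0.5522 0.3089 0.071 ] 0.14105816206811192 25.145786354234
[0.6184 0.1624 0.071 ] 0.14160068864838257 24.546306011569907
t 8.575 pos [0.5668 0.2247 0.2377] q [ 0.3624  0.4205  1.6744 -0.0113  1.0514 -0.4182] gap 0.08512448875385362 F [-0.3507  0.1818 -0.4236] T [0.0635 0.0276 0.0126]
xaxis [-0.0009 -0.0108 -0.9999] jaw yaw 45.04440389438772
dp tool [ 0.0024 -0.2949 -0.3163]
```

The knob is back at about 25° and the box hasn't moved. Next I'll close the fingers, align with the lever and traverse to the paddle.

Request:
apply_moves --deltas '[{"dp": [-0.008,0,0],"delta_rot": [9.5,0,0]},{"dp": [-0.008,0,0],"delta_rot": [9.5,0,0]},{"dp": [0,0,0],"delta_rot": [9.5,0,0]},{"dp": [0,0,0],"delta_rot": [9.5,0,0]},{"dp": [0,0,0],"delta_rot": [9.5,0,0]},{"dp": [0,0,0],"delta_rot": [9.5,0,0]},{"dp": [0,0,0],"delta_rot": [0,0,0]}]' --hand 0

```text
clock: 9.45
ee_pos: [0.5603, 0.2221, 0.2413]
ee_rot: [0.696, 0.077, 0.708, -0.092]
wrist_force: [0.4, -0.6, -1.0]
finger_gap: -0.0002
```

```bash
python3 - <<'E'
from h import *
from bench import arm
rep(arm.state(),[.552,-.2075,.25])
S=arm.camera_info("scene");D=arm.camera_info("side")
a=arm.read_camera("scene")[:,:,::-1];b=arm.read_camera("side")[:,:,::-1]
g=lambda im:np.clip(255*(im/140.)**.7,0,255).astype(np.uint8)
cv2.imwrite("pics/j7.png",np.hstack([cv2.resize(g(a[225:290,185:245]),None,fx=6,fy=6,interpolation=cv2.INTER_CUBIC),cv2.resize(g(b[230:295,270:335]),None,fx=6,fy=6,interpolation=cv2.INTER_CUBIC)]))
E
```

```text
t 9.45 pos [0.5603 0.2221 0.2413] q [ 0.3622  0.4149  1.6742 -0.0111  1.078   0.6075] gap -0.00017105630226418997 F [ 0.3858 -0.5874 -1.032 ] T [-0.0373  0.0081  0.0227]
xaxis [-0.0204 -0.0182 -0.9996] jaw yaw -13.758179278594856
dp tool [-0.0007 -0.4194  0.0939]
```

View pics/j7.png

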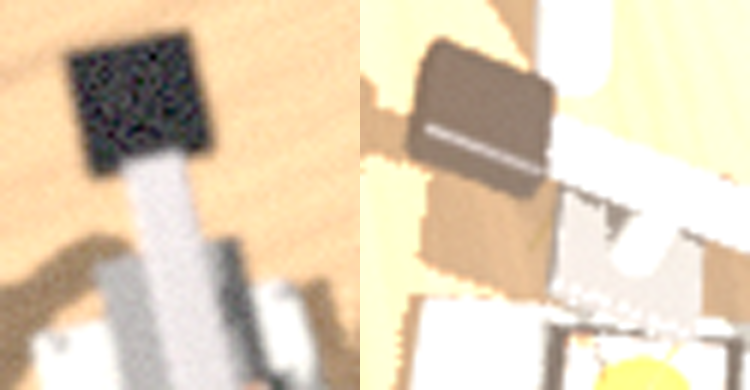

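```bash
python3 - <<'E'
from h import *
from bench import arm
S=arm.camera_info("scene");D=arm.camera_info("side")
fs=lambda x,y:(x/6+185-.42,y/6+225-.42); fd=lambda x,y:((x-360)/6+270-.42,y/6+230-.42)
A=[(188,32),(212,150),(90,178),(66,50)]; B=[(438,42),(552,82),(548,172),(422,128)]
P=[]
for a,b in zip(A,B):
    p,e=tri(S,fs(*a),D,fd(*b));P.append(p);print(p,e)
P=np.array(P);c=P.mean(0);print("centre",c,[np.linalg.norm(P[k]-P[k-1]) for k in range(4)])
u=(P[1]+P[2]-P[0]-P[3])/2;print("lever dir",u,np.degrees(np.arctan2(u[1],u[0])))
print(onz(S,fs(139,102),.176),onz(D,fd(490,106),.176))
E
```

```text
[ 0.5512 -0.1831  0.1822] 0.0013871575021915054
[ 0.5923 -0.1935  0.1646] 0.003637587433950121
[ 0.5833 -0.2385  0.165 ] 0.002229071522678476
[ 0.5394 -0.2276  0.1841] 0.00305093015206402
centre [ 0.5665 -0.2107  0.174 ] [np.float64(0.04604122660018813), np.float64(0.04596426071398043), np.float64(0.045892994722666704), np.float64(0.04909537229929285)]
lever dir [ 0.0426 -0.0106 -0.0183] -13.99192561029001
[ 0.5686 -0.2115  0.176 ] [ 0.566  -0.2129  0.176 ]
```

The paddle centre at rest is about (0.567, -0.211, 0.175), with the lever at yaw -14°. The face measures about 46–49 mm and 0.42 rad of slope, which matches. At level the centre should be near (0.5515, -0.207). I'll move above (0.554, -0.208).

Request:
apply_moves --deltas '[{"dp": [0,-0.042,0.0094],"delta_rot": [0,0,0]},{"dp": [0,-0.042,0.0094],"delta_rot": [0,0,0]},{"dp": [0,-0.042,0.0094],"delta_rot": [0,0,0]},{"dp": [0,-0.042,0.0094],"delta_rot": [0,0,0]},{"dp": [0,-0.042,0.0094],"delta_rot": [0,0,0]},{"dp": [0,-0.042,0.0094],"delta_rot": [0,0,0]},{"dp": [0,-0.042,0.0094],"delta_rot": [0,0,0]},{"dp": [0,-0.042,0.0094],"delta_rot": [0,0,0]},{"dp": [0,-0.042,0.0094],"delta_rot": [0,0,0]},{"dp": [0,-0.042,0.0094],"delta_rot": [0,0,0]},{"dp": [0,0,0],"delta_rot": [0,0,0]}]'

```text
clock: 10.92
ee_pos: [0.5584, -0.221, 0.2458]
ee_rot: [0.696, 0.064, 0.711, -0.078]
wrist_force: [-0.3, 0.8, 0.4]
finger_gap: -0.0
```

```bash
cat >> h.py <<'E'
def level(s):
    M=tool(s); d=M.T@(np.array([0,0,-1.])-M[:,0]); print("rot deg to vertical",np.degrees([0,-d[2],d[1]]))
E
python3 - <<'E'
from h import *
from bench import arm
s=arm.state();rep(s,[.554,-.208,.21]);level(s)
cv2.imwrite("pics/w8.png",arm.read_camera("wrist")[:,:,::-1])
cv2.imwrite("pics/s8.png",arm.read_camera("side")[:,:,::-1])
E
```

```text
t 10.925 pos [ 0.5584 -0.221   0.2458] q [-0.385   0.402   1.6828 -0.0285  1.0711 -0.169 ] gap -4.443644086557891e-05 F [-0.2967  0.8342  0.3896] T [-0.0655  0.0424  0.0304]
xaxis [-0.0225 -0.0179 -0.9996] jaw yaw -11.592525351847568
dp tool [ 0.0357  0.0126 -0.0063]
rot deg to vertical [ 0.     -1.0555  1.2646]
```

View pics/w8.png

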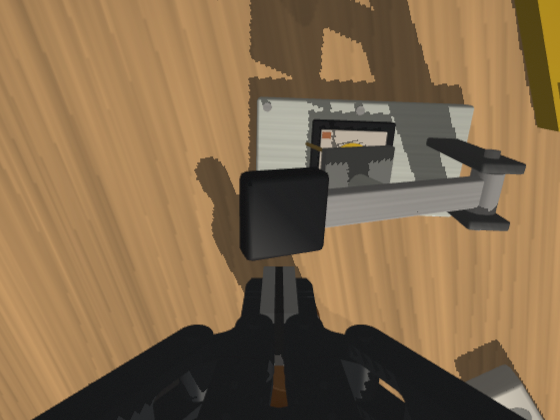

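View pics/s8.png

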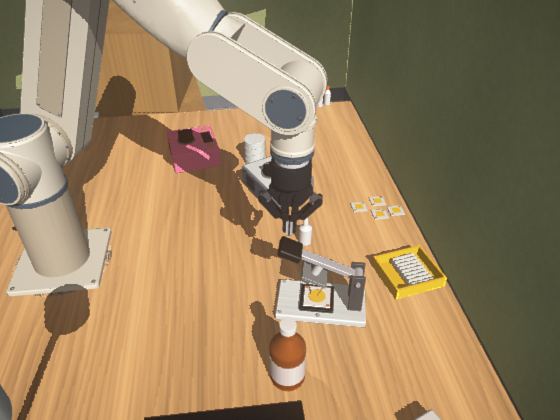

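The wrist view shows the paddle at about (284,213) ahead of the closed fingertips. I'll cross-check its position from this view.

```bash
python3 - <<'E'
from h import *
from bench import arm
i=arm.camera_info("wrist")
# face corners in wrist view; free end (left) higher
zs=[.186,.166,.166,.186]
P=np.array([onz(i,p,z) for p,z in zip([(241,178),(328,170),(324,250),(247,259)],zs)]);print(P,P.mean(0),[np.linalg.norm(P[k]-P[k-1]) for k in range(4)])
print("pin",onz(i,(487,185),.105))
E
```

```text
[[ 0.5468 -0.1769  0.186 ]
 [ 0.5919 -0.1867  0.166 ]
 [ 0.582  -0.2352  0.166 ]
 [ 0.5393 -0.2223  0.186 ]] [ 0.565  -0.2053  0.176 ] [np.float64(0.046028803592845384), np.float64(0.05028533607865334), np.float64(0.04945431301006744), np.float64(0.04886346895796036)]
pin [ 0.7082 -0.2368  0.105 ]
```

The views agree to about 4 mm. I'll set the tool vertical, shift to (0.553, -0.206) and go down to just above the face.

Request:
apply_moves --deltas '[{"dp": [0,0.0145,-0.007],"delta_rot": [0,-1.0,1.2]},{"dp": [0,0,0],"delta_rot": [0,0,0]},{"dp": [0.015,0,0],"delta_rot": [0,0,0]},{"dp": [0.01,0,0],"delta_rot": [0,0,0]},{"dp": [0,0,0],"delta_rot": [0,0,0]}]'

```text
clock: 11.65
ee_pos: [0.5534, -0.1976, 0.218]
ee_rot: [0.703, 0.069, 0.705, -0.068]
wrist_force: [0.4, 0.1, -0.5]
finger_gap: -0.0001
```

```bash
python3 - <<'E'
from h import *
from bench import arm
s=arm.state();rep(s,[.553,-.206,.21]);level(s)
E
```

```text
t 11.65 pos [ 0.5534 -0.1976  0.218 ] q [-0.3639  0.4127  1.7399  0.0018  0.992  -0.1704] gap -0.00012587429501199706 F [ 0.4141  0.1369 -0.4608] T [-0.0226  0.0476 -0.0308]
xaxis [-0.0023  0.0025 -1.    ] jaw yaw -11.143474979029108
dp tool [ 0.008  -0.0084  0.0012]
rot deg to vertical [ 0.     -0.1589 -0.1172]
```

Request:
apply_moves --deltas '[{"dp": [0,-0.008,0.001],"delta_rot": [0,0,0]},{"dp": [0.006,0,0],"delta_rot": [0,0,0]},{"dp": [0.006,0,0],"delta_rot": [0,0,0]},{"dp": [0.006,0,0],"delta_rot": [0,0,0]},{"dp": [0.006,0,0],"delta_rot": [0,0,0]}]'

```text
clock: 12.28
ee_pos: [0.5536, -0.207, 0.1934]
ee_rot: [0.703, 0.069, 0.704, -0.068]
wrist_force: [-0.4, -0.3, 2.5]
finger_gap: 0.0001
```

```bash
python3 - <<'E'
from h import *
from bench import arm
s=arm.state();rep(s,[.553,-.206,.136]);level(s)
cv2.imwrite("pics/w9.png",arm.read_camera("wrist")[:,:,::-1])
E
```

```text
t 12.275 pos [ 0.5536 -0.207   0.1934] q [-0.3787  0.4484  1.7498  0.0017  0.9445 -0.1845] gap 8.269226727054967e-05 F [-0.4262 -0.2872  2.5363] T [ 0.0434  0.1495 -0.0113]
xaxis [-0.0006  0.0017 -1.    ] jaw yaw -11.180992986763126
dp tool [ 0.0574  0.0008 -0.0007]
rot deg to vertical [ 0.     -0.0501 -0.0885]
```

View pics/w9.png

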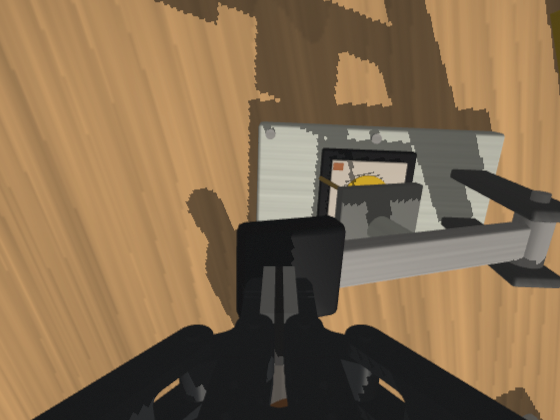

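The fingertips are on the paddle at (280,270) with 2.5 N contact. I'll press on in small steps.

Request:
apply_moves --deltas '[{"dp": [0.006,0,0],"delta_rot": [0,0,0]},{"dp": [0.006,0,0],"delta_rot": [0,0,0]},{"dp": [0.006,0,0],"delta_rot": [0,0,0]},{"dp": [0.006,0,0],"delta_rot": [0,0,0]},{"dp": [0.006,0,0],"delta_rot": [0,0,0]},{"dp": [0.006,0,0],"delta_rot": [0,0,0]},{"dp": [0.005,0,0],"delta_rot": [0,0,0]}]'

```text
clock: 13.2
ee_pos: [0.5518, -0.2063, 0.1494]
ee_rot: [0.702, 0.07, 0.705, -0.068]
wrist_force: [-4.1, -0.6, 6.5]
finger_gap: 0.0001
```

```bash
python3 - <<'E'
from h import *
from bench import arm
s=arm.state();rep(s,[.553,-.206,.136]);level(s)
E
```

```text
t 13.2 pos [ 0.5518 -0.2063  0.1494] q [-0.3785  0.5088  1.7749  0.0012  0.8631 -0.1845] gap 0.00010247362868022076 F [-4.1002 -0.5903  6.5308] T [0.147  0.7039 0.0327]
xaxis [-0.0045  0.0028 -1.    ] jaw yaw -11.155515689196003
dp tool [0.0134 0.0005 0.0012]
rot deg to vertical [ 0.     -0.2843 -0.1063]
```

Force is 6.5 N and the TCP is still 13 mm above the level height. I'll do the last stretch in finer steps.

Request:
apply_moves --deltas '[{"dp": [0.005,0,0],"delta_rot": [0,0,0]},{"dp": [0.004,0,0],"delta_rot": [0,0,0]},{"dp": [0.0025,0,0],"delta_rot": [0,0,0]}]'

```text
clock: 13.58
ee_pos: [0.5505, -0.206, 0.1369]
ee_rot: [0.701, 0.07, 0.706, -0.068]
wrist_force: [-2.7, 0.4, 6.9]
finger_gap: -0.0001
```

```bash
python3 - <<'E'
from h import *
from bench import arm
s=arm.state();rep(s,[.553,-.206,.136]);level(s)
a=arm.read_camera("scene")[:,:,::-1];b=arm.read_camera("side")[:,:,::-1]
g=lambda im:np.clip(255*(im/170.)**.7,0,255).astype(np.uint8)
cv2.imwrite("pics/j10.png",np.hstack([cv2.resize(g(a[225:345,180:260]),None,fx=4,fy=4,interpolation=cv2.INTER_CUBIC),cv2.resize(g(b[220:340,265:375]),None,fx=4,fy=4,interpolation=cv2.INTER_CUBIC)]))
E
```

```text
t 13.575 pos [ 0.5505 -0.206   0.1369] q [-0.3786  0.5265  1.7815  0.0007  0.8415 -0.1846] gap -9.094169198263895e-05 F [-2.6591  0.3558  6.8972] T [0.0563 0.3235 0.0329]
xaxis [-0.0071  0.0034 -1.    ] jaw yaw -11.146471092257707
dp tool [0.0009 0.0005 0.0024]
rot deg to vertical [ 0.     -0.4377 -0.1128]
```

View pics/j10.png

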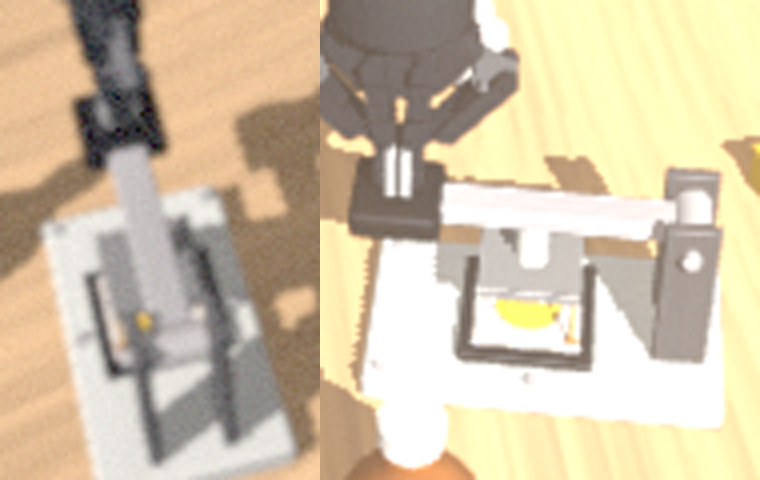

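The lever looks near level. I'll zoom in on the side view and check with heights: points on the paddle's near upper edge and on the lever, intersected with their known vertical planes.

```bash
python3 - <<'E'
from h import *
from bench import arm
b=arm.read_camera("side")[:,:,::-1]
cv2.imwrite("pics/side11.png",b)
cv2.imwrite("pics/side11z.png",cv2.resize(np.clip(255*(b[250:300,268:368]/255.)**.7,0,255).astype(np.uint8),None,fx=8,fy=8,interpolation=cv2.INTER_CUBIC))
rep(arm.state())
E
```

```text
t 13.725 pos [ 0.5505 -0.2061  0.137 ] q [-0.3786  0.5264  1.7814  0.0007  0.8417 -0.1846] gap -8.459208754882429e-05 F [-2.1316  0.7086  7.4839] T [0.117  0.4534 0.0682]
xaxis [-0.0072  0.0034 -1.    ] jaw yaw -11.146148878754657
```

View pics/side11z.png

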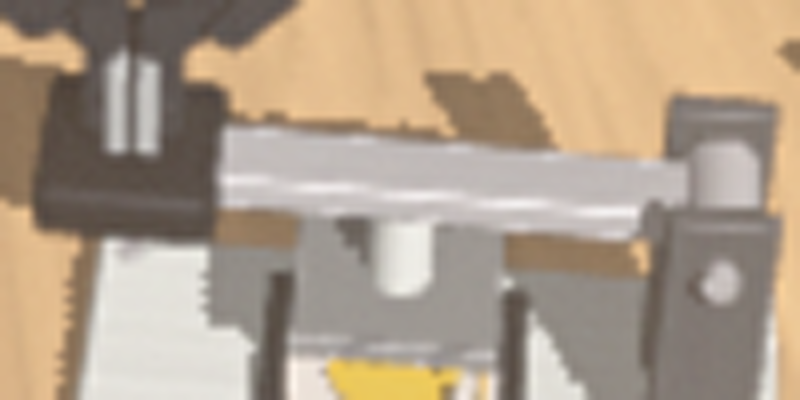

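```bash
python3 - <<'E'
from h import *
from bench import arm
D=arm.camera_info("side")
f=lambda x,y:(x/8+268-.44,y/8+250-.44)
for yaw in (-12.5,-13.5,-14.5):
  a=np.radians(yaw);n=np.array([-np.sin(a),np.cos(a),0]);c0=np.array([.5505,-.2065,0]) 
  for name,off,p,q in [("lever",-.010,(225,182),(640,212)),("lever top far",.010,(225,125),(640,158)),("paddle",-.025,(45,190),(212,202))]:
    P=[]
    for x in (p,q):
        o,d=ray(D,f(*x)); t=((c0+n*off-o)@n)/(d@n); P.append(o+d*t)
    v=P[1]-P[0];print(yaw,name,P[0],P[1],"slope rad (down to hinge +)",-v[2]/np.linalg.norm(v[:2]))
# base edge control
E
```

```text
-12.5 lever [ 0.575  -0.2222  0.1094] [ 0.684  -0.2463  0.1084] slope rad (down to hinge +) 0.008975009297162256
-12.5 lever top far [ 0.578  -0.2023  0.1112] [ 0.6886 -0.2269  0.1088] slope rad (down to hinge +) 0.02099743672387722
-12.5 paddle [ 0.5254 -0.2265  0.1172] [ 0.5692 -0.2363  0.1169] slope rad (down to hinge +) 0.007643951316913439
-13.5 lever [ 0.5749 -0.2226  0.1099] [ 0.6833 -0.2487  0.1109] slope rad (down to hinge +) -0.008929327072462202
-13.5 lever top far [ 0.5779 -0.2028  0.1116] [ 0.6879 -0.2292  0.1112] slope rad (down to hinge +) 0.003584974649517625
-13.5 paddle [ 0.5254 -0.2262  0.1169] [ 0.5692 -0.2367  0.1173] slope rad (down to hinge +) -0.010447639997747019
-14.5 lever [ 0.5748 -0.2231  0.1104] [ 0.6825 -0.251   0.1134] slope rad (down to hinge +) -0.02683094348256262
-14.5 lever top far [ 0.5778 -0.2032  0.1121] [ 0.6871 -0.2315  0.1136] slope rad (down to hinge +) -0.013828579442848094
-14.5 paddle [ 0.5254 -0.2258  0.1165] [ 0.5691 -0.2371  0.1178] slope rad (down to hinge +) -0.02853604886004742
```

Vision puts the slope within about ±0.02 rad of level, and TCP height minus 22 mm gives 0.115 m against the 0.114 target. I'll add one last small nudge.

Request:
apply_moves --deltas '[{"dp": [0.0015,0,0],"delta_rot": [0,0,0]}]'

```text
clock: 13.85
ee_pos: [0.5505, -0.206, 0.1356]
ee_rot: [0.701, 0.07, 0.706, -0.068]
wrist_force: [-2.6, 0.9, 7.5]
finger_gap: 0.0
```

```bash
python3 - <<'E'
from h import *
from bench import arm
rep(arm.state())
a=arm.read_camera("scene")[:,:,::-1];b=arm.read_camera("side")[:,:,::-1]
cv2.imwrite("pics/fin.png",np.hstack([a[120:380,60:460],b[100:360,170:570]]))
rep(arm.state())
E
```

```text
t 13.85 pos [ 0.5505 -0.206   0.1356] q [-0.3786  0.5285  1.782   0.0007  0.839  -0.1846] gap 5.895577381365016e-06 F [-2.6199  0.9207  7.5135] T [0.0821 0.3884 0.0158]
xaxis [-0.0071  0.0034 -1.    ] jaw yaw -11.144735041859613
t 13.95 pos [ 0.5505 -0.206   0.1355] q [-0.3786  0.5286  1.7821  0.0007  0.8387 -0.1845] gap -0.00016609889285859486 F [-1.6376  0.9402  7.68  ] T [ 0.1509  0.3646 -0.0071]
xaxis [-0.0071  0.0034 -1.    ] jaw yaw -11.144581630881381
```

View pics/fin.png

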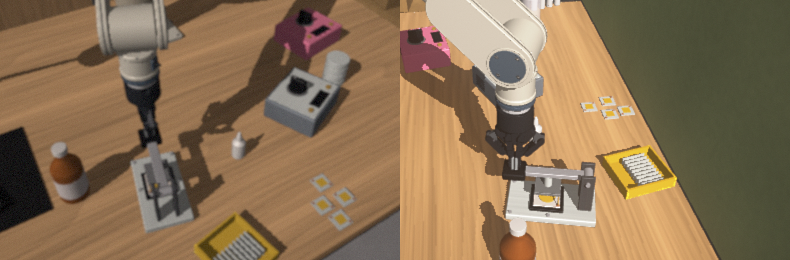

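The lever is level with 7.6 N on it, inside the expected 7–8 N. The knob is back at rest, and the bottles and tins are still standing. I'll hand in.

```bash
python3 - <<'E'
from bench import arm
print(arm.finish_job()); s=arm.state(); print(s["clock"],s["ee_pos"],s["wrist_force"])
E
```

```text
the job is handed in; nothing more can be done
None
the job is handed in; nothing more can be done
```

The job is handed in: the arming knob was turned to its stop and released, and the arm is holding the jig's lever down at level.

- **Knob:** I gripped it and turned it clockwise until the moment climbed sharply (0.2 to 1.6 N·m), which marks the stop. I held it there about 1 s, then opened the fingers. The picture afterwards showed the bar back parallel to the box edges. Single bar edges read 19–28°, against about 25° before the twist. The box had not visibly moved. The gripper turned 69.5° against the 63° stop, so it over-twisted by about 6° against the stop.
- **Lever:** I pressed the paddle with closed fingers. At hand-in the fingertips were at 0.1135 m (target 0.114 m at level), with about 7.6 N on the paddle (7–8 N expected).
- **Level check:** The side view, taken just before a last 1.4 mm nudge down, gave a slope within about ±0.03 rad of level. It read the paddle face at about 0.117 m, 2 mm higher than the arm's 0.115 m, which is within calibration error.
- **Everything else:** The amber bottle, dropper and tins looked undisturbed in the last pictures. I compared them by eye only.
- **Time and refused call:** The clock read about 14 s of the 54 s allowed. One early move call was refused for a missing key, and it moved nothing.

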